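# Set the cheese press

## Task

First pull the drip tray under the cheese press out to its stop. Then turn the press's T-knob clockwise until the pad just touches the lid of the mould, and from there add a quarter of a turn, no more. Leave the tray out, the mould under the pad and the other things where they are.

Things in the scene. Friction and masses are not known exactly. Their poses are not given: they have to be found in the camera images.
- tray_handle (a point): middle of the handle of the drip tray: a round bar 12 mm thick and 100 mm long, level, 36 mm above the table and 45 mm out from the front of the press base. Site axes: y along the bar, z up, -x is the direction in which the tray is pulled out. The base is a steel box 260 mm deep, 200 mm wide, 60 mm high (its front is the side with the handle)
- tray (a joint): how far the drip tray is pulled out, m: 0 shut, 0.09 at its stop. It slides with about 2 N of friction and stays where it is left
- knob_grip (a point): centre of the press knob: a black T-bar 100 mm long, 16 mm thick, 34 mm high, turning about a vertical axis through this point on top of the press arm (the arm's top is 30 mm below this point; 17 mm of bar stand above it). Site axes: x along the bar, z up. The knob does not rise or sink as it turns
- knob (a joint): angle of the knob, rad, 0 at the start, growing clockwise seen from above (up to 7). Clockwise drives the pad down 30 mm a turn (4.77 mm a rad). It takes about 0.2 N m, about 0.3 N m a quarter turn after touching, and stays where it is left
- pad_face (a point): centre of the underside of the steel pressing pad, a disc 90 mm across and 14 mm thick on the screw's stem straight under the knob, which sits on an arm carried by a column at the back of the base; z up. Its height above the lid differs from start to start, 4 to 13 mm
- pad (a joint): how far the spring between stem and pad is squeezed, m: 0 while the pad hangs free; from the moment the pad touches the lid it grows 4.77 mm for each rad of the knob (7.5 mm for a quarter turn). Stiffness 2.5 N/mm with 2.5 N of preload
- mould_lid (a point): centre of the top of the wooden lid (100 mm across) of the loose mould that stands on the press base under the pad. The mould is white, perforated, 130 mm across; with its lid 90 mm high, its foot 60 mm above the table; about 0.8 kg; z up
- spare_mould: bystander: white perforated mould full of cheese but without a lid, 130 mm across, 78 mm high, not in the press; origin at the centre of its underside
- cheese_a: bystander: small yellow cheese wheel, 120 mm across, 48 mm high; origin at the centre of its underside
- cheese_b: bystander: yellow cheese wheel, 150 mm across, 55 mm high; origin at the centre of its underside
- brush: bystander: flat brush with a wooden handle, about 200 mm long, lying on the table; origin near the middle of its underside
- jar: bystander: closed jar, 76 mm across, 100 mm high; origin at the centre of its underside
- bowl: bystander: steel bowl, 130 mm across, 60 mm high; origin at the centre of its underside
- weight: bystander: steel cylinder, 80 mm across, 60 mm high; origin at the centre of its underside
Mind the look-alikes: they are no part of the job. What is shaped like the part that bears mould_lid but green or purple is not meant.

How it is judged:
By the outcome, as a careful person would: the job done as asked, in the order asked, and still so for the second after the job is handed in, with the robot touching nothing.
It also fails if it takes over 72 s, if anything falls off the work surface, if the arm or the gripper's body presses on something with over 40 N, if the wrist force passes 120 N, or if a joint passes its speed limit or range.

## Robot

A 6-joint arm with a two-finger parallel gripper is mounted at the origin on the work surface. World frame = base frame: x ahead of the robot, y to its left, z up, the work surface at z = 0. Lengths are in mm, angles in rad, forces in N, time in s.
With the tool pointing down it reaches from about 325 to 750 mm from the base axis. Payload 7.6 kg.
Tool frame: the origin (TCP) lies at the very end of the fingers, on their centre line; the grasp point (between the pads) lies 19 mm behind it (manip.hold_point_z is the distance from the TCP to the grasp point, in mm); z points along the fingers, y is the line along which they close (so a half turn about z gives the same grasp; the last joint's range is limited). The gripper opens to 85 mm and grips with 20 to 120 N. Pads are 22 mm wide; open, the fingers measure 114 mm over their backs; the gripper's body (76 mm by 85 mm) begins 54 mm behind the grasp point. The pads swing forward as they close: fully open they stand 13 mm farther back than shut.
Start: joints at [-1.332, 0.052, 1.401, -0, 1.689, -0.07], TCP at [159.58, -500.18, 231.323] pointing down, gripper open.
Joint ranges: [-2.9, 2.9], [-0.91, 2.17], [0.12, 2.37], [-1.06, 4.2], [0.26, 2.73], [-2.93, 2.93]. Speed limits (rad/s): [2.57, 2.57, 3.01, 3.14, 3.14, 3.14].

## Interface

Orientations are given as a 3x3 rotation matrix whose columns are the frame's x, y, z axes.
In Python, from plant import manip gives the robot as it stands.
- The arm moves only by the tool jog_arm, never from a script. Its argument "plan" is one flat list of numbers, 7 for each row, row after row: the shift along the tool's x, y, z in parts of the range, where 1.0 means 750 mm, then the turn, a rotation vector about the tool's x, y, z in shares of 4 rad (1.0 is 4 rad), then the opening, from -1 (shut) to 1 (fully open). A call has 1 to 20 rows; each row is the pose to reach, as a shift and turn from the pose commanded when the call began, along the tool's axes at that moment; what a row does not reach only later rows make up. A row lasts 1/10 s, in which the tool goes at most 50 mm and 8.59 degrees, less where a joint would pass 70% of its speed; a pose out of reach is approached as far as the arm can. No shift or turn number may pass 1 either way. A call with a gripper value outside its range is refused whole. The fingers move at their own pace and stop on an object; "force" is the grip in N (left out, the last holds). Time passes only in rows, so rows that repeat a pose let the fingers close. It gives the time, the measured TCP pose, the force, the opening and the grip force at its end, in the units of the state.
- manip.state(): the state, without advancing time (a new reading comes with each control period).
- manip.snapshot(name): name is "side" or "top" or "wrist"; returns a dict with "color" (480x640x3 uint8, red, green, blue), "vertical_fov" (degrees; the focal length in pixels is half the picture's height over the tangent of half this angle, whatever the lens; pixels are square), "cx", "cy" (the principal point, pixels), "R" (3x3) and "t" (3): a world point X has camera coordinates R X + t; the wrist camera has in their place "hand_eye" (4x4, takes a point from camera to tool coordinates, whose origin is the TCP and whose axes are the flange's). Camera axes: x right, y down, z forward; pixel columns grow to the right and rows downward; lengths in mm; the calibration is good to about 2 mm. A picture is of the moment at which its call begins: read the wrist's pose just before it. There is no depth.
- manip.finish_job(): hands the job in; it is judged then, once.
The state is a dict: "time_s": time; "joints": joint angles; "qvel": joint speeds; "tau": joint torques, N m; "ee_pos": TCP position; "eef_rot": TCP orientation; "force": force on the tool from outside, world axes, zero at the start; "wrist_torque": the same for the moment, N m; "gripper_width": opening from 0.0 (shut) to 1.0 (fully open); "finger_force": force on a finger pad.
Only numpy, scipy, OpenCV 4.12 (cv2) and the standard library are available. Lean on these libraries where they do the work, as an engineer would, in place of code of your own. Each camera call takes 0.05 s, during which the arm holds its last target. There are 200 camera calls.

## Working session

There is one attempt and no reset: what is moved stays moved. The work goes in short steps, Python scripts to look and compute and a tool call to move; the robot and the scene stay as the last step left them, time stands still between calls to the robot, and variables do not carry over. Pictures are saved under pics/ and viewed, at most 10 in all, crops included, and the job is handed in when it is done.

Besides the shell and the picture viewer there is one more tool, called after "Call:" as name(argument=value, ...) on one line, values as JSON. jog_arm: Moves the arm, as the interface text tells. Its arguments: {"type":"object","properties":{"plan":{"type":"array","items":{"type":"number"}},"force":{"type":"number"}},"required":["plan"]}

```bash
mkdir -p pics; ls; python3 - <<'E'
from plant import manip
import cv2,pickle
d={}
for n in("side","top"):
    s=manip.snapshot(n); d[n]=s
    cv2.imwrite(f"pics/{n}0.png",s["color"][:,:,::-1])
    print(n,s["vertical_fov"],s["cx"],s["cy"],s["R"],s["t"])
pickle.dump(d,open("d0.pkl","wb"))
s=manip.state();print(s["time_s"],s["ee_pos"],s["eef_rot"],s["gripper_width"],manip.hold_point_z)
E
```

```text
pics
side 45.472523927972894 320.7000434572144 240.24963972079044 [[-0.74226261 -0.67007264 -0.00699135]
 [-0.48586405  0.54533505 -0.68304158]
 [ 0.4615001  -0.50359939 -0.73034602]] [ 340.27510575  377.75955351 1160.23020304]
top 53.87620133327033 318.56223058804983 241.6866563831261 [[-0.01345836 -0.99977564 -0.0163566 ]
 [-0.9975184   0.01455496 -0.0688854 ]
 [ 0.06910802  0.01538893 -0.99749048]] [   4.87644977  487.36375621 1232.41672898]
0.1 [ 159.52278999 -499.91386137  230.56933425] [[ 9.52699534e-01  3.03913638e-01 -3.14949432e-04]
 [ 3.03913787e-01 -9.52698654e-01  1.29810707e-03]
 [ 9.44605437e-05 -1.33242348e-03 -9.99999108e-01]] 0.9983178485026226 18.700000000000003
```

View pics/side0.png

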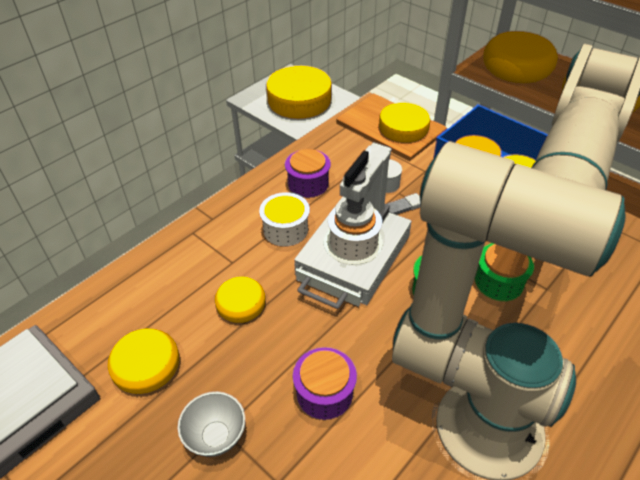

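View pics/top0.png

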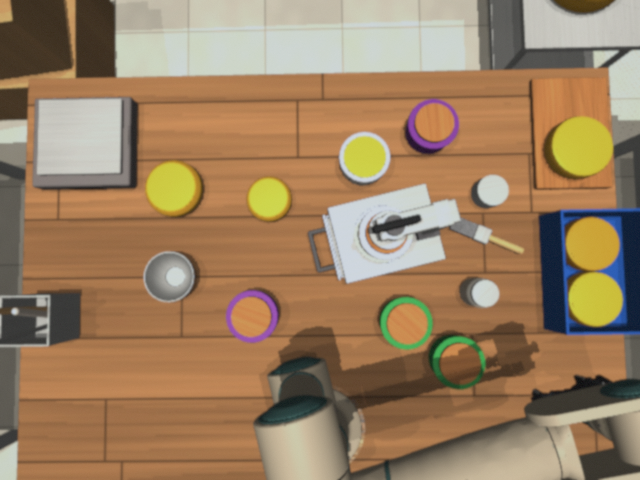

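The top view shows the one press: base about (388,233), handle bar about (320,250), and black T-bar about (396,224). In the side view the handle is at (322,295) and the knob at (357,167). The mould under the pad is white with a wooden lid. The green moulds at (406,322) and (458,362) and the purple ones at (252,316) and (433,125) are look-alikes. I'll enlarge both views to confirm.

```bash
python3 - <<'E'
import cv2
a=cv2.imread("pics/top0.png")[175:290,300:460]; cv2.imwrite("pics/topc.png",cv2.resize(a,None,fx=5,fy=5,interpolation=cv2.INTER_CUBIC))
a=cv2.imread("pics/side0.png")[140:315,280:440]; cv2.imwrite("pics/sidec.png",cv2.resize(a,None,fx=3.4,fy=3.4,interpolation=cv2.INTER_CUBIC))
E
```

```text
(no output)
```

View pics/topc.png

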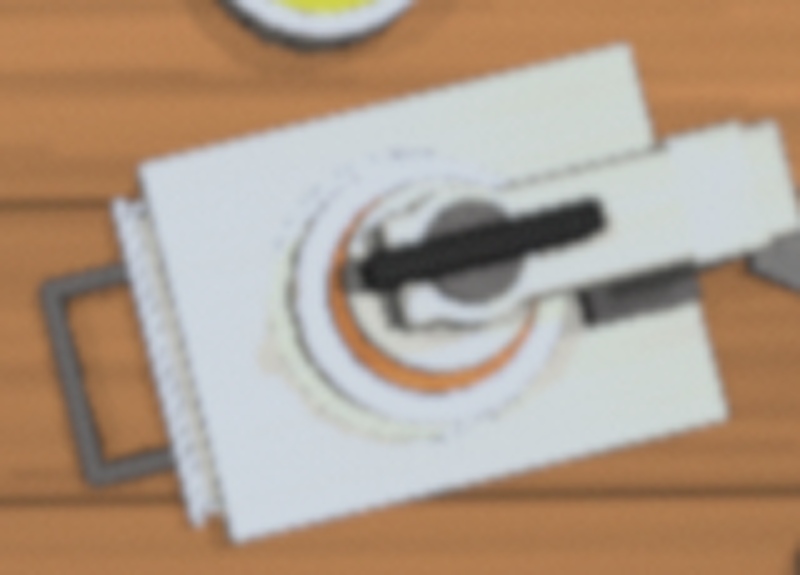

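View pics/sidec.png

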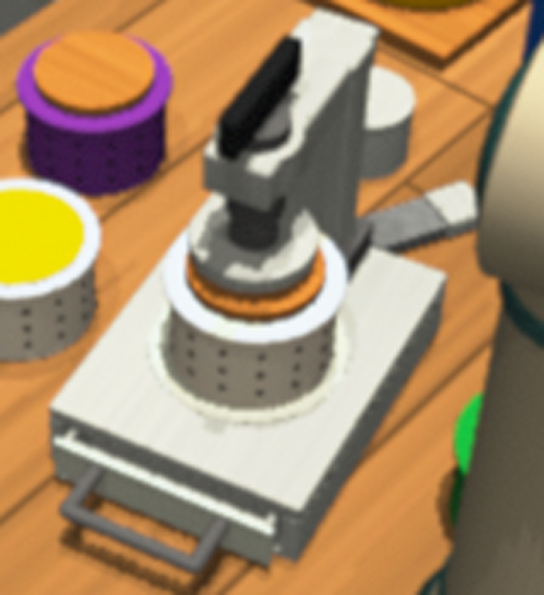

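```bash
cat > h.py <<'E'
import numpy as np,pickle
from plant import manip
def ray(s,p):
    f=240/np.tan(np.radians(s["vertical_fov"]/2)); R=np.array(s["R"])
    d=R.T@np.array([(p[0]-s["cx"])/f,(p[1]-s["cy"])/f,1]); c=-R.T@np.array(s["t"]); return c,d/np.linalg.norm(d)
def at(s,p,z):
    c,d=ray(s,p); return c+d*(z-c[2])/d[2]
def tri(rs):
    A=sum(np.eye(3)-np.outer(d,d) for c,d in rs); b=sum((np.eye(3)-np.outer(d,d))@c for c,d in rs)
    return np.linalg.solve(A,b)
E
python3 - <<'E'
from h import *
np.set_printoptions(precision=1,suppress=True)
d=pickle.load(open("d0.pkl","rb"));T,S=d["top"],d["side"]
t=lambda u,v:(300+u/5,175+v/5); s=lambda u,v:(280+u/3.4,140+v/3.4)
print("handle top",at(T,t(50,288),36),at(T,t(97,478),36))
print("handle side",at(S,s(70,510),36),at(S,s(207,562),36))
print("base",[at(T,t(*p),60) for p in[(142,162),(630,45),(728,415),(235,543)]])
print("baseS",[at(S,s(*p),60) for p in[(50,410),(298,512),(443,275)]])
print("bar tri",tri([ray(T,t(482,243)),ray(S,s(262,82))]), "ends",tri([ray(T,t(365,272)),ray(S,s(228,120))]),tri([ray(T,t(600,215)),ray(S,s(293,42))]))
print("lidrim/pad", at(S,s(255,250),155))
w=manip.snapshot("wrist");print(w["hand_eye"],w["vertical_fov"],w["cx"],w["cy"])
st=manip.state();print(st["force"],st["wrist_torque"],st["joints"])
E
```

```text
handle top [510.1  19.8  36. ] [410.9  -3.4  36. ]
handle side [505.3  18.8  36. ] [404.8 -10.7  36. ]
base [array([572.2, -29.1,  60. ]), array([ 628.7, -280.3,   60. ]), array([ 438.2, -324.3,   60. ]), array([376.8, -73.3,  60. ])]
baseS [array([564.6, -24.1,  60. ]), array([374.8, -70.1,  60. ]), array([ 435.9, -321. ,   60. ])]
bar tri [ 500.4 -165.7  308.1] ends [ 488.7 -117.7  313.5] [ 512.1 -213.5  306.1]
lidrim/pad [ 500.1 -169.6  155. ]
[[  -0.    -1.    -0.3   76.3]
 [   1.    -0.     0.     0.4]
 [  -0.    -0.3    1.  -142.4]
 [   0.     0.     0.     1. ]] 62.7378074196259 318.69955572958133 238.9193776386311
[-0.6  0.6 -0.6] [ 0.  -0.1  0. ] [-1.3  0.1  1.4 -0.   1.7 -0.1]
```

The crops confirm the press. It has a white mould with a wooden lid, a black T-bar running along the arm, and a handle bar at crop pixels (50,288)–(97,478). Next I'll compute the moves.

```bash
cat >> h.py <<'E'
from scipy.spatial.transform import Rotation as Ro
np.set_printoptions(precision=3,suppress=True)
def go(pos,yaw,st=None):
    st=st or manip.state(); R=np.array(st["eef_rot"]); 
    Rt=np.array([[np.cos(yaw),np.sin(yaw),0],[np.sin(yaw),-np.cos(yaw),0],[0,0,-1]])
    print("shift",R.T@(np.array(pos)-st["ee_pos"]),"rot",Ro.from_matrix(R.T@Rt).as_rotvec())
E
python3 - <<'E'
from h import *
go((461,0,380),0.222)
go((159.5,-500,380),0.309)
E
```

```text
shift [ 439.169 -384.835 -148.821] rot [-0.001 -0.     0.087]
shift [  -0.03    -0.119 -149.354] rot [-0.001 -0.    -0.   ]
```

The manual's scale: shifts go in shares of 750 mm and turns go in shares of 4 rad. Converting my numbers, 439 mm is 0.5853, 148 mm is 0.1973, 0.087 rad is 0.0218.

Call:
jog_arm(plan=[0,0,-0.0667,0,0,0,-0.2,0,0,-0.1333,0,0,0,-0.2,0,0,-0.2,0,0,0,-0.2,0.0493,-0.0427,-0.2,0,0,0.0218,-0.2,0.0987,-0.0853,-0.2,0,0,0.0218,-0.2,0.148,-0.1293,-0.2,0,0,0.0218,-0.2,0.1973,-0.1733,-0.2,0,0,0.0218,-0.2,0.2467,-0.216,-0.2,0,0,0.0218,-0.2,0.296,-0.2587,-0.2,0,0,0.0218,-0.2,0.3453,-0.3027,-0.2,0,0,0.0218,-0.2,0.3947,-0.3467,-0.2,0,0,0.0218,-0.2,0.444,-0.3893,-0.2,0,0,0.0218,-0.2,0.4933,-0.432,-0.2,0,0,0.0218,-0.2,0.5427,-0.4747,-0.2,0,0,0.0218,-0.2,0.5853,-0.5133,-0.2,0,0,0.0218,-0.2,0.5853,-0.5133,-0.2,0,0,0.0218,-0.2,0.5853,-0.5133,-0.1333,0,0,0.0218,-0.2,0.5853,-0.5133,-0.0933,0,0,0.0218,-0.2,0.5853,-0.5133,-0.0667,0,0,0.0218,-0.2,0.5853,-0.5133,-0.0667,0,0,0.0218,-0.2], force=30)

```text
time_s: 2.15
ee_pos: [459.5, -0.5, 278.1]
eef_rot: [[0.976, 0.219, -0.006], [0.219, -0.976, 0.0], [-0.006, -0.002, -1.0]]
force: [-0.2, -0.5, 0.1]
gripper_width: 0.401
finger_force: 0.0
```

```bash
python3 - <<'E'
from h import *
import cv2
st=manip.state();w=manip.snapshot("wrist");cv2.imwrite("pics/w1.png",w["color"][:,:,::-1])
pickle.dump((st,w),open("w1.pkl","wb"))
print(st["time_s"],st["ee_pos"],st["eef_rot"],st["joints"],st["gripper_width"])
E
```

```text
2.15 [459.472  -0.467 278.099] [[ 0.976  0.219 -0.006]
 [ 0.219 -0.976  0.   ]
 [-0.006 -0.002 -1.   ]] [-0.081 -0.136  1.491 -0.     1.793  1.268] 0.4014459116186924
```

View pics/w1.png

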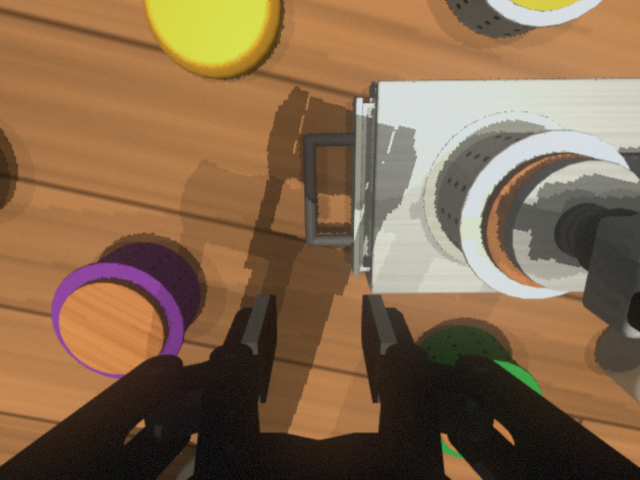

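The wrist view shows the handle bar vertical at u≈310, from v≈136 to 243. The tray front is at u≈358 and the base front at u≈374, so the yaw is aligned.

```bash
cat >> h.py <<'E'
def wray(st,w,p):
    f=240/np.tan(np.radians(w["vertical_fov"]/2)); H=np.array(w["hand_eye"]);R=np.array(st["eef_rot"])
    d=R@H[:3,:3]@np.array([(p[0]-w["cx"])/f,(p[1]-w["cy"])/f,1]); return np.array(st["ee_pos"])+R@H[:3,3], d/np.linalg.norm(d)
def wat(st,w,p,z):
    c,d=wray(st,w,p); return c+d*(z-c[2])/d[2]
E
python3 - <<'E'
from h import *
st,w=pickle.load(open("w1.pkl","rb"))
h=wat(st,w,(310.5,189.5),36);print(h,[wat(st,w,p,60) for p in[(375,81),(373,290)]],[wat(st,w,p,36) for p in[(310,134),(310,245)]])
go((h[0],h[1],17),0.222)
E
```

```text
[463.102   8.148  36.   ] [array([570.701, -25.078,  60.   ]), array([382.014, -74.114,  60.   ])] [array([514.665,  19.871,  36.   ]), array([406.64 ,  -3.634,  36.   ])]
shift [  5.362  -7.618 263.542] rot [-0.     0.002 -0.001]
```

To row units: 260 mm is 0.3467, 245 mm is 0.3267.

Call:
jog_arm(plan=[0.0053,-0.0093,0.0667,0,0,0,-0.2,0.0053,-0.0093,0.1333,0,0,0,-0.2,0.0053,-0.0093,0.2,0,0,0,-0.2,0.0053,-0.0093,0.2533,0,0,0,-0.2,0.0053,-0.0093,0.2933,0,0,0,-0.2,0.0053,-0.0093,0.3267,0,0,0,-0.2,0.0053,-0.0093,0.3467,0,0,0,-0.2,0.0053,-0.0093,0.3467,0,0,0,-0.2,0.0053,-0.0093,0.3467,0,0,0,-1,0.0053,-0.0093,0.3467,0,0,0,-1,0.0053,-0.0093,0.3467,0,0,0,-1,0.0053,-0.0093,0.3467,0,0,0,-1,0.0053,-0.0093,0.3467,0,0,0,-1], force=30)

```text
time_s: 3.5
ee_pos: [464.6, 7.6, 23.3]
eef_rot: [[0.975, 0.22, 0.004], [0.22, -0.975, -0.0], [0.004, 0.001, -1.0]]
force: [-0.5, 0.8, 6.5]
gripper_width: 0.125
finger_force: 29.6
```

To row units: -88 mm is -0.1173, -87 mm is -0.116.

Call:
jog_arm(plan=[0,-0.0107,0,0,0,0,-1,0,-0.0213,0,0,0,0,-1,0,-0.032,0,0,0,0,-1,0,-0.0427,0,0,0,0,-1,0,-0.0533,0,0,0,0,-1,0,-0.064,0,0,0,0,-1,0,-0.0747,0,0,0,0,-1,0,-0.0853,0,0,0,0,-1,0,-0.096,0,0,0,0,-1,0,-0.104,0,0,0,0,-1,0,-0.1093,0,0,0,0,-1,0,-0.1133,0,0,0,0,-1,0,-0.116,0,0,0,0,-1,0,-0.1173,0,0,0,0,-1,0,-0.1173,0,0,0,0,-1])

```text
time_s: 5.0
ee_pos: [446.8, 83.4, 23.3]
eef_rot: [[0.976, 0.218, 0.006], [0.218, -0.976, -0.021], [0.002, 0.022, -1.0]]
force: [6.6, -53.9, 5.7]
gripper_width: 0.126
finger_force: 32.2
```

Force is -54 N after 78 mm of travel. The handle started about 57 mm out rather than 45, so this is consistent with reaching the stop. I'll ease off, release and look.

Call:
jog_arm(plan=[0,0.0067,0,0,0,0,-1,0,0.0107,0,0,0,0,-1,0,0.0107,0,0,0,0,-1])

```text
time_s: 5.3
ee_pos: [446.9, 83.0, 23.2]
eef_rot: [[0.976, 0.219, 0.003], [0.219, -0.976, -0.005], [0.002, 0.005, -1.0]]
force: [-2.9, -13.3, 9.3]
gripper_width: 0.127
finger_force: 30.9
```

```bash
python3 - <<'E'
from h import *
import cv2
st=manip.state();w=manip.snapshot("wrist");s=manip.snapshot("top")["color"]
a=np.hstack([cv2.resize(w["color"],(480,360)),cv2.resize(s[170:290,290:396],(318,360))])
cv2.imwrite("pics/w2.png",a[:,:,::-1])
print(st["time_s"],st["ee_pos"],st["force"],st["wrist_torque"])
E
```

```text
5.3 [446.91   83.045  23.246] [ -2.919 -13.336   9.323] [-2.214  0.431  0.135]
```

View pics/w2.png

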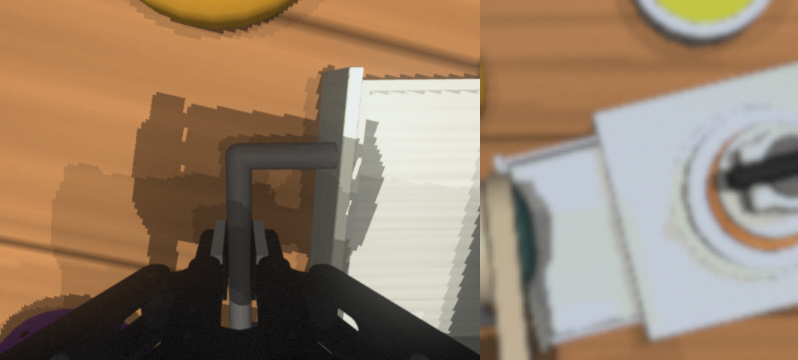

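The tray is out against its stop: about 92 mm in the top crop, and a hard stop under load. I'll ease off, release and lift.

To row units: -375 mm is -0.5, -330 mm is -0.44.

Call:
jog_arm(plan=[0,0.002,0,0,0,0,-1,0,0.002,0,0,0,0,-0.2,0,0.002,0,0,0,0,-0.2,0,0.002,0,0,0,0,-0.2,0,0.002,-0.04,0,0,0,-0.2,0,0.002,-0.1067,0,0,0,-0.2,0,0.002,-0.1733,0,0,0,-0.2,0,0.002,-0.24,0,0,0,-0.2,0,0.002,-0.3067,0,0,0,-0.2,0,0.002,-0.3733,0,0,0,-0.2,0,0.002,-0.44,0,0,0,-0.2,0,0.002,-0.5,0,0,0,-0.2,0,0.002,-0.5,0,0,0,-0.2])

```text
time_s: 6.7
ee_pos: [446.5, 84.6, 403.3]
eef_rot: [[0.975, 0.22, 0.012], [0.22, -0.975, 0.001], [0.012, 0.001, -1.0]]
force: [0.2, 0.4, -0.3]
gripper_width: 0.401
finger_force: 0.0
```

```bash
python3 - <<'E'
from h import *
st=manip.state();print(st["ee_pos"],st["joints"],st["force"],st["wrist_torque"])
s=manip.snapshot("side");pickle.dump(s,open("side1.pkl","wb"))
go((500,-165,400),1.81); go((500,-165,310),1.81)
E
```

```text
[446.483  84.587 403.258] [ 0.106 -0.119  1.226 -0.     2.022  1.455] [ 0.206  0.36  -0.311] [-0.023 -0.01   0.015]
shift [ -2.704 255.261  -0.292] rot [ 0.006 -0.004 -1.588]
shift [ -3.274 255.19   89.706] rot [ 0.006 -0.004 -1.588]
```

To row units: 255 mm is 0.34, 235 mm is 0.3133, -1.59 rad is -0.3975.

Call:
jog_arm(plan=[0,0.0267,0,0,0,-0.0375,0,-0.0013,0.0533,0,0,0,-0.075,0,-0.0013,0.0867,0,0,0,-0.1125,0,-0.0027,0.12,0,0,0,-0.15,0,-0.0027,0.1533,0,0,0,-0.1875,0,-0.0027,0.1867,0,0,0,-0.225,0,-0.0027,0.22,0,0,0,-0.2625,0,-0.004,0.2533,0,0,0,-0.3,0,-0.004,0.2867,0,0,0,-0.3375,0,-0.004,0.3133,0,0,0,-0.375,0,-0.004,0.34,0,0,0,-0.3975,0,-0.004,0.34,0,0,0,-0.3975,0,-0.004,0.34,0,0,0,-0.3975,0])

```text
time_s: 8.05
ee_pos: [499.0, -164.9, 394.8]
eef_rot: [[-0.237, 0.972, -0.002], [0.972, 0.237, 0.001], [0.002, -0.002, -1.0]]
force: [-0.3, 0.9, -0.2]
gripper_width: 0.503
finger_force: 0.0
```

```bash
python3 - <<'E'
from h import *
import cv2
st=manip.state();w=manip.snapshot("wrist");cv2.imwrite("pics/w3.png",w["color"][:,:,::-1])
pickle.dump((st,w),open("w3.pkl","wb"))
print(st["time_s"],st["ee_pos"],st["eef_rot"],st["joints"],st["gripper_width"])
E
```

```text
8.05 [ 498.975 -164.92   394.792] [[-0.237  0.972 -0.002]
 [ 0.972  0.237  0.001]
 [ 0.002 -0.002 -1.   ]] [-0.39   0.088  1.038  0.     2.017 -0.628] 0.502744214127276
```

View pics/w3.png

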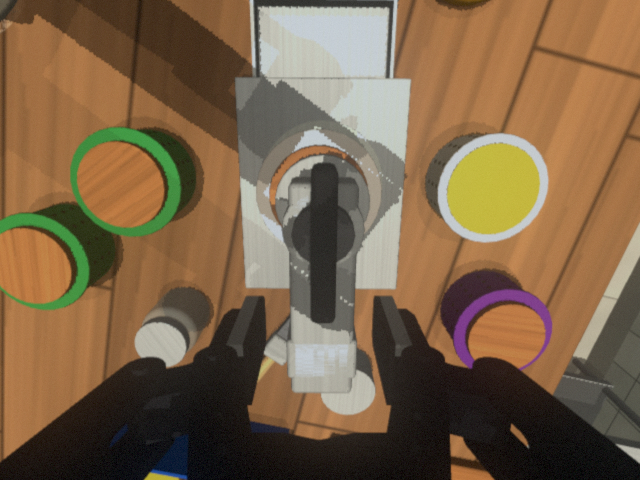

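The wrist view shows the bar top running from (324,165) to (322,320), parallel to the image's vertical, so the yaw is aligned. The tray is still out.

```bash
python3 - <<'E'
from h import *
st,w=pickle.load(open("w3.pkl","rb"))
d=pickle.load(open("d0.pkl","rb"));T,S=d["top"],d["side"]
for z in(295,300,305,310,315):
    a,b=wat(st,w,(324,165),z),wat(st,w,(322,320),z); print(z,(a+b)/2,np.linalg.norm(a-b), at(T,(396.4,223.6),z),at(S,(357,164.1),z))
print(np.degrees(np.arctan2(*(a-b)[1::-1])))
E
```

```text
295 [ 502.686 -169.892  295.   ] 105.79184925583296 [ 503.025 -166.681  295.   ] [ 509.075 -179.31   295.   ]
300 [ 502.242 -168.268  300.   ] 103.60933642280094 [ 502.499 -165.929  300.   ] [ 505.333 -174.477  300.   ]
305 [ 501.797 -166.644  305.   ] 101.4268235897689 [ 501.972 -165.177  305.   ] [ 501.59  -169.644  305.   ]
310 [ 501.352 -165.019  310.   ] 99.24431075673687 [ 501.445 -164.426  310.   ] [ 497.847 -164.811  310.   ]
315 [ 500.907 -163.395  315.   ] 97.0617979237048 [ 500.918 -163.674  315.   ] [ 494.104 -159.979  315.   ]
103.164188982683
```

```bash
python3 - <<'E'
from h import *
go((501.5,-165.7,281),1.8005)
E
```

```text
shift [ -1.834   2.337 114.356] rot [-0.001 -0.001  0.01 ]
```

To row units: 113 mm is 0.1507, 100 mm is 0.1333, 0.01 rad is 0.0025.

Call:
jog_arm(plan=[-0.0027,0.0031,0.0533,0,0,0.0025,0,-0.0027,0.0031,0.1,0,0,0.0025,0,-0.0027,0.0031,0.1333,0,0,0.0025,0,-0.0027,0.0031,0.1507,0,0,0.0025,0,-0.0027,0.0031,0.1507,0,0,0.0025,0,-0.0027,0.0031,0.1507,0,0,0.0025,-1,-0.0027,0.0031,0.1507,0,0,0.0025,-1,-0.0027,0.0031,0.1507,0,0,0.0025,-1,-0.0027,0.0031,0.1507,0,0,0.0025,-1,-0.0027,0.0031,0.1507,0,0,0.0025,-1], force=60)

```text
time_s: 9.1
ee_pos: [502.2, -166.5, 285.5]
eef_rot: [[-0.229, 0.973, 0.003], [0.973, 0.229, -0.001], [-0.002, 0.003, -1.0]]
force: [-1.8, 1.8, 5.5]
gripper_width: 0.177
finger_force: 60.1
```

```bash
cat > m.py <<'E'
from h import *
import sys,os,cv2
n=sys.argv[1]
st=manip.state();s=manip.snapshot("side");R=np.array(st["eef_rot"])
L=pickle.load(open("log.pkl","rb")) if os.path.exists("log.pkl") else []
L.append((np.arctan2(R[1,0],R[0,0]),st,s["color"])); pickle.dump(L,open("log.pkl","wb"))
print("t",st["time_s"],"yaw",L[-1][0],"pos",np.array(st["ee_pos"]),"F",np.array(st["force"]),"T",np.array(st["wrist_torque"]),"j6",st["joints"][5],"w",st["gripper_width"])
E
python3 m.py 0
```

```text
t 9.1 yaw 1.8018337276175702 pos [ 502.172 -166.537  285.528] F [-1.768  1.769  5.503] T [0.167 0.368 0.007] j6 -0.6210922179326606 w 0.17707784379181746
```

To row units: 0.4 rad is 0.1.

Call:
jog_arm(plan=[0,0,0,0,0,0.025,-1,0,0,0,0,0,0.05,-1,0,0,0,0,0,0.075,-1,0,0,0,0,0,0.1,-1,0,0,0,0,0,0.1,-1,0,0,0,0,0,0.1,-1])

```text
time_s: 9.75
ee_pos: [502.0, -166.6, 285.5]
eef_rot: [[0.169, 0.986, 0.003], [0.986, -0.169, -0.001], [-0.001, 0.003, -1.0]]
force: [-2.2, 1.5, 6.1]
gripper_width: 0.172
finger_force: 60.2
```

```bash
python3 m.py 1
```

```text
t 9.75 yaw 1.4012028782185755 pos [ 501.98  -166.561  285.528] F [-2.18   1.472  6.127] T [ 0.282  0.557 -0.271] j6 -0.2206022263582316 w 0.17213159064841432
```

To row units: 0.3 rad is 0.075.

Call:
jog_arm(plan=[0,0,0,0,0,0.025,-1,0,0,0,0,0,0.05,-1,0,0,0,0,0,0.075,-1,0,0,0,0,0,0.075,-1,0,0,0,0,0,0.075,-1])

```text
time_s: 10.3
ee_pos: [501.9, -166.5, 285.5]
eef_rot: [[0.452, 0.892, 0.002], [0.892, -0.452, -0.001], [0.0, 0.003, -1.0]]
force: [-3.2, 1.8, 6.7]
gripper_width: 0.178
finger_force: 60.2
```

```bash
python3 m.py 2; python3 - <<'E'
from h import *
import cv2
L=pickle.load(open("log.pkl","rb"))
a=[cv2.resize(l[2][175:235,322:392],None,fx=5.5,fy=5.5,interpolation=cv2.INTER_CUBIC) for l in(L[0],L[-1])]
cv2.imwrite("pics/cmp.png",np.hstack(a)[:,:,::-1])
E
```

```text
t 10.3 yaw 1.1012352898165914 pos [ 501.869 -166.513  285.505] F [-3.233  1.754  6.65 ] T [ 0.232  0.661 -0.173] j6 0.0793898089135246 w 0.17810630750166528
```

View pics/cmp.png

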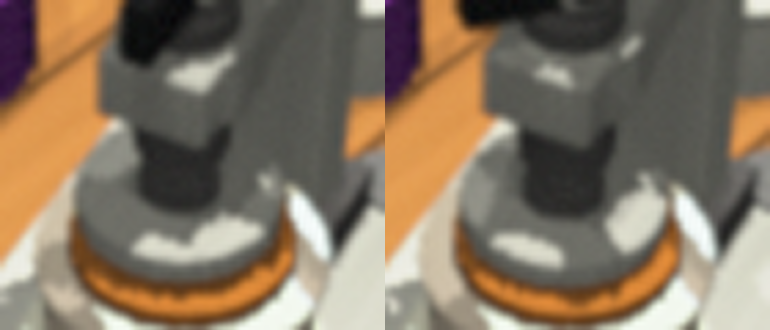

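```bash
cat > tr.py <<'E'
from h import *
import cv2
L=pickle.load(open("log.pkl","rb"))
def edge(img):
    a=img.astype(float); s=(a[...,0]-a[...,2])/(a[...,0]+a[...,2]+10)
    ys=[];y2=[]
    for u in range(344,370):
        c=np.interp(np.arange(215,235,.02),np.arange(480),s[:,u]); i=np.argmax(c>0.3)
        ys.append(215+.02*i); j=i+np.argmax(c[i:]>0.45); k=j+np.argmax(c[j:]<0.3); y2.append(215+.02*k)
    return np.mean(ys),np.mean(y2),np.array(ys)
if __name__=="__main__":
    y0=edge(L[0][2])[0]; k0=L[0][0]; d0=pickle.load(open("d0.pkl","rb"))["side"]["color"]
    print("start",edge(d0)[:2], "s1",edge(pickle.load(open("side1.pkl","rb"))["color"])[:2])
    for l in L:
        e=edge(l[2]); print("knob %.3f pad edge %.3f lid low %.3f Tz %.3f t %.2f"%((k0-l[0])%6.2832,e[0],e[1],l[1]["wrist_torque"][2],l[1]["time_s"]))
E
python3 tr.py; sed -i '$a exec(open("tr.py").read())' m.py
```

```text
start (np.float64(224.98076923076925), np.float64(232.44923076923078)) s1 (np.float64(224.95384615384617), np.float64(232.49384615384616))
knob 0.000 pad edge 224.977 lid low 232.465 Tz 0.007 t 9.10
knob 0.401 pad edge 225.508 lid low 232.465 Tz -0.271 t 9.75
knob 0.701 pad edge 225.864 lid low 232.465 Tz -0.173 t 10.30
```

The edge tracking is clean: the pad edge moves about 1.27 px/rad while the lid stays still. I'll step until it stops moving.

To row units: 0.2 rad is 0.05.

Call:
jog_arm(plan=[0,0,0,0,0,0.025,-1,0,0,0,0,0,0.05,-1,0,0,0,0,0,0.05,-1,0,0,0,0,0,0.05,-1])

```text
time_s: 10.75
ee_pos: [501.8, -166.5, 285.5]
eef_rot: [[0.621, 0.784, 0.002], [0.784, -0.621, -0.001], [0.001, 0.002, -1.0]]
force: [-3.8, 2.6, 7.3]
gripper_width: 0.176
finger_force: 60.2
```

```bash
python3 m.py 3|tail -4
```

```text
knob 0.000 pad edge 224.977 lid low 232.465 Tz 0.007 t 9.10
knob 0.401 pad edge 225.508 lid low 232.465 Tz -0.271 t 9.75
knob 0.701 pad edge 225.864 lid low 232.465 Tz -0.173 t 10.30
knob 0.901 pad edge 226.109 lid low 232.467 Tz -0.213 t 10.75
```

To row units: 0.2 rad is 0.05.

Call:
jog_arm(plan=[0,0,0,0,0,0.025,-1,0,0,0,0,0,0.05,-1,0,0,0,0,0,0.05,-1,0,0,0,0,0,0.05,-1])

```text
time_s: 11.2
ee_pos: [501.7, -166.4, 285.5]
eef_rot: [[0.764, 0.645, 0.002], [0.645, -0.764, -0.001], [0.001, 0.002, -1.0]]
force: [-3.9, 2.1, 5.8]
gripper_width: 0.178
finger_force: 60.2
```

```bash
python3 m.py 4|tail -5
```

```text
knob 0.000 pad edge 224.977 lid low 232.465 Tz 0.007 t 9.10
knob 0.401 pad edge 225.508 lid low 232.465 Tz -0.271 t 9.75
knob 0.701 pad edge 225.864 lid low 232.465 Tz -0.173 t 10.30
knob 0.901 pad edge 226.109 lid low 232.467 Tz -0.213 t 10.75
knob 1.101 pad edge 226.330 lid low 232.507 Tz -0.203 t 11.20
```

To row units: 0.2 rad is 0.05.

Call:
jog_arm(plan=[0,0,0,0,0,0.025,-1,0,0,0,0,0,0.05,-1,0,0,0,0,0,0.05,-1,0,0,0,0,0,0.05,-1])

```text
time_s: 11.65
ee_pos: [501.7, -166.3, 285.5]
eef_rot: [[0.877, 0.481, 0.002], [0.481, -0.877, -0.001], [0.001, 0.001, -1.0]]
force: [-4.5, 2.6, 7.6]
gripper_width: 0.175
finger_force: 60.3
```

```bash
python3 m.py 5|tail -5
```

```text
knob 0.401 pad edge 225.508 lid low 232.465 Tz -0.271 t 9.75
knob 0.701 pad edge 225.864 lid low 232.465 Tz -0.173 t 10.30
knob 0.901 pad edge 226.109 lid low 232.467 Tz -0.213 t 10.75
knob 1.101 pad edge 226.330 lid low 232.507 Tz -0.203 t 11.20
knob 1.301 pad edge 226.503 lid low 232.515 Tz -0.220 t 11.65
```

To row units: 0.2 rad is 0.05.

Call:
jog_arm(plan=[0,0,0,0,0,0.025,-1,0,0,0,0,0,0.05,-1,0,0,0,0,0,0.05,-1,0,0,0,0,0,0.05,-1])

```text
time_s: 12.1
ee_pos: [501.6, -166.3, 285.5]
eef_rot: [[0.955, 0.297, 0.002], [0.297, -0.955, -0.0], [0.001, 0.001, -1.0]]
force: [-5.3, 2.5, 7.4]
gripper_width: 0.177
finger_force: 60.3
```

```bash
python3 m.py 6|tail -3
```

```text
knob 1.101 pad edge 226.330 lid low 232.507 Tz -0.203 t 11.20
knob 1.301 pad edge 226.503 lid low 232.515 Tz -0.220 t 11.65
knob 1.500 pad edge 226.668 lid low 232.477 Tz -0.227 t 12.10
```

To row units: 0.2 rad is 0.05.

Call:
jog_arm(plan=[0,0,0,0,0,0.025,-1,0,0,0,0,0,0.05,-1,0,0,0,0,0,0.05,-1,0,0,0,0,0,0.05,-1])

```text
time_s: 12.55
ee_pos: [501.6, -166.2, 285.5]
eef_rot: [[0.995, 0.101, 0.001], [0.101, -0.995, -0.0], [0.001, 0.001, -1.0]]
force: [-4.5, 3.9, 7.2]
gripper_width: 0.175
finger_force: 60.3
```

```bash
python3 m.py 7|tail -3; python3 - <<'E'
from h import *
import cv2
L=pickle.load(open("log.pkl","rb"))
a=[cv2.resize(l[2][175:240,322:392],None,fx=5.5,fy=5.5,interpolation=cv2.INTER_CUBIC) for l in(L[0],L[-1])]
cv2.imwrite("pics/cmp2.png",np.hstack(a)[:,:,::-1])
E
```

```text
knob 1.301 pad edge 226.503 lid low 232.515 Tz -0.220 t 11.65
knob 1.500 pad edge 226.668 lid low 232.477 Tz -0.227 t 12.10
knob 1.700 pad edge 226.818 lid low 232.458 Tz -0.251 t 12.55
```

View pics/cmp2.png

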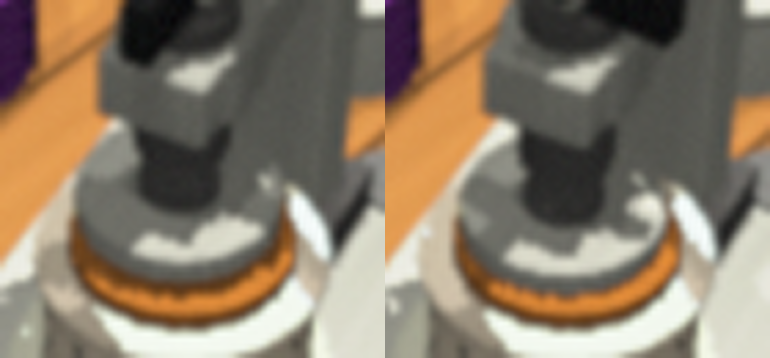

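```bash
cat > tr2.py <<'E'
from h import *
L=pickle.load(open("log.pkl","rb")); k0=L[0][0]
def cross(c,th,y0):  # first upward crossing
    x=np.arange(len(c)); f=np.interp(np.arange(0,len(c)-1,.02),x,c); return y0+.02*np.argmax(f>th)
for l in L:
    a=l[2].astype(float); g=a.sum(2)/3; s=(a[...,0]-a[...,2])/(a[...,0]+a[...,2]+10)
    stem=np.mean([cross(g[205:222,u],60,205) for u in range(350,358)])
    ed=[np.mean([cross(s[212:236,u],th,212) for u in range(344,370)]) for th in(.15,.2,.3,.4)]
    # left/right silhouettes of rim (orange to gray at the sides)
    print("%.3f stem %.3f"%(k0-l[0],stem),"edges",np.array(ed))
print(L[0][2].sum(2)[203:222,354]//3, L[-1][2].sum(2)[203:222,354]//3)
E
python3 tr2.py
```

```text
0.000 stem 212.600 edges [224.232 224.513 224.977 225.424]
0.401 stem 213.110 edges [224.793 225.068 225.508 225.942]
0.701 stem 213.553 edges [225.179 225.425 225.864 226.285]
0.901 stem 213.912 edges [225.412 225.684 226.109 226.517]
1.101 stem 214.195 edges [225.689 225.925 226.33  226.724]
1.301 stem 213.737 edges [225.901 226.124 226.503 226.877]
1.500 stem 214.733 edges [226.06  226.278 226.668 227.055]
1.700 stem 214.987 edges [226.206 226.427 226.818 227.212]
[ 41  39  41  45  43  43  44  43  40  44  62  89 105 108 108 129 172 204
 204] [ 40  42  42  41  42  40  42  45  44  42  42  46  53  79 103 108 107 113
 153]
```

To row units: 0.2 rad is 0.05.

Call:
jog_arm(plan=[0,0,0,0,0,0.025,-1,0,0,0,0,0,0.05,-1,0,0,0,0,0,0.05,-1,0,0,0,0,0,0.05,-1])

```text
time_s: 13.0
ee_pos: [501.6, -166.1, 285.5]
eef_rot: [[0.995, -0.098, 0.001], [-0.098, -0.995, -0.0], [0.001, 0.0, -1.0]]
force: [-5.4, 5.1, 7.3]
gripper_width: 0.18
finger_force: 60.3
```

```bash
python3 m.py 8|tail -1; python3 tr2.py | tail -4
```

```text
knob 1.900 pad edge 226.986 lid low 232.462 Tz -0.186 t 13.00
1.900 stem 215.253 edges [226.351 226.584 226.986 227.392]
[ 41  39  41  45  43  43  44  43  40  44  62  89 105 108 108 129 172 204
 204] [ 41  40  41  41  39  42  44  43  43  42  42  43  49  72 103 108 106 107
 128]
```

To row units: 0.2 rad is 0.05.

Call:
jog_arm(plan=[0,0,0,0,0,0.025,-1,0,0,0,0,0,0.05,-1,0,0,0,0,0,0.05,-1,0,0,0,0,0,0.05,-1])

```text
time_s: 13.45
ee_pos: [501.6, -166.0, 285.5]
eef_rot: [[0.956, -0.294, 0.001], [-0.294, -0.956, -0.0], [0.001, -0.0, -1.0]]
force: [-4.8, 4.4, 6.6]
gripper_width: 0.173
finger_force: 60.3
```

```bash
python3 m.py 9|tail -1; python3 tr2.py | tail -3
```

```text
knob 2.100 pad edge 227.184 lid low 232.467 Tz -0.220 t 13.45
[ 41  39  41  45  43  43  44  43  40  44  62  89 105 108 108 129 172 204
 204] [ 43  40  40  41  42  41  42  43  43  43  44  44  48  61  88 105 106 108
 128]
```

To row units: 0.2 rad is 0.05.

Call:
jog_arm(plan=[0,0,0,0,0,0.025,-1,0,0,0,0,0,0.05,-1,0,0,0,0,0,0.05,-1,0,0,0,0,0,0.05,-1])

```text
time_s: 13.9
ee_pos: [501.6, -165.9, 285.5]
eef_rot: [[0.878, -0.478, 0.002], [-0.478, -0.878, 0.0], [0.001, -0.001, -1.0]]
force: [-4.8, 4.5, 8.0]
gripper_width: 0.179
finger_force: 60.3
```

```bash
python3 m.py 10|tail -1; python3 tr2.py | tail -3; python3 - <<'E'
from h import *
import cv2
L=pickle.load(open("log.pkl","rb"))
a=[cv2.resize(L[i][2][192:240,325:389],None,fx=6.2,fy=6.2,interpolation=cv2.INTER_CUBIC) for i in(0,4,7,10)]
cv2.imwrite("pics/cmp3.png",np.vstack([np.hstack(a[:2]),np.hstack(a[2:])])[:,:,::-1])
E
```

```text
knob 2.300 pad edge 227.189 lid low 232.459 Tz -0.172 t 13.90
[ 41  39  41  45  43  43  44  43  40  44  62  89 105 108 108 129 172 204
 204] [ 41  41  41  42  40  43  42  42  42  43  44  44  46  61  88 105 109 109
 128]
```

View pics/cmp3.png

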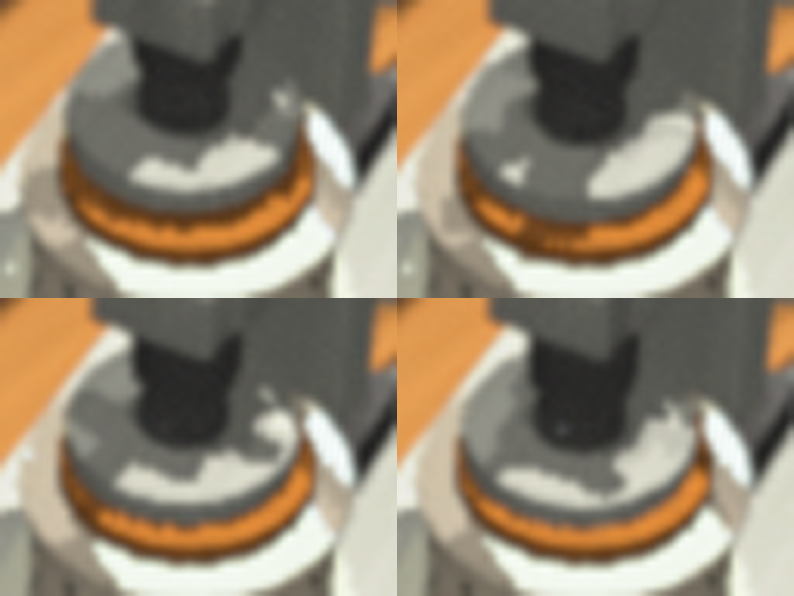

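```bash
python3 tr2.py | grep stem | tail -6
```

```text
1.301 stem 213.737 edges [225.901 226.124 226.503 226.877]
1.500 stem 214.733 edges [226.06  226.278 226.668 227.055]
1.700 stem 214.987 edges [226.206 226.427 226.818 227.212]
1.900 stem 215.253 edges [226.351 226.584 226.986 227.392]
2.100 stem 215.582 edges [226.5   226.752 227.184 227.615]
2.300 stem 215.188 edges [226.507 226.756 227.189 227.62 ]
```

The pad stopped moving between 2.1 and 2.3 rad: the edge went from 227.184 to 227.189 and the shadow gap is gone. Touch is therefore at about 2.10 rad and the target about 3.67. Joint 6 would pass its limit, so I'll regrasp a half turn back.

To row units: -60 mm is -0.08, -50 mm is -0.0667, -1.5 rad is -0.375.

Call:
jog_arm(plan=[0,0,0,0,0,0,0,0,0,0,0,0,0,0,0,0,0,0,0,0,0,0,0,-0.0267,0,0,0,0,0,0,-0.0667,0,0,0,0,0,0,-0.08,0,0,-0.0375,0,0,0,-0.08,0,0,-0.075,0,0,0,-0.08,0,0,-0.1125,0,0,0,-0.08,0,0,-0.15,0,0,0,-0.08,0,0,-0.1875,0,0,0,-0.08,0,0,-0.225,0,0,0,-0.08,0,0,-0.2625,0,0,0,-0.08,0,0,-0.3,0,0,0,-0.08,0,0,-0.3375,0,0,0,-0.08,0,0,-0.375,0,0,0,-0.08,0,0,-0.375,0])

```text
time_s: 15.55
ee_pos: [501.9, -166.6, 343.1]
eef_rot: [[0.538, 0.843, -0.0], [0.843, -0.538, -0.0], [-0.0, -0.0, -1.0]]
force: [0.2, 0.0, -0.8]
gripper_width: 0.5
finger_force: 0.0
```

To row units: -1.64 rad is -0.41.

Call:
jog_arm(plan=[0,0,0,0,0,-0.0375,0,0,0,0,0,0,-0.075,0,0,0,0,0,0,-0.1125,0,0,0,0,0,0,-0.15,0,0,0,0,0,0,-0.1875,0,0,0,0,0,0,-0.225,0,0,0,0,0,0,-0.2625,0,0,0,0,0,0,-0.3,0,0,0,0,0,0,-0.3375,0,0,0,0,0,0,-0.375,0,0,0,0,0,0,-0.41,0,0,0,0,0,0,-0.41,0,0,0,0,0,0,-0.41,0])

```text
time_s: 16.85
ee_pos: [501.8, -166.5, 343.3]
eef_rot: [[-0.875, 0.485, -0.0], [0.485, 0.875, -0.0], [-0.0, -0.0, -1.0]]
force: [0.1, 0.3, -0.6]
gripper_width: 0.5
finger_force: 0.0
```

```bash
python3 - <<'E'
from h import *
L=pickle.load(open("log.pkl","rb"));s=L[-1][1]; st=manip.state()
print(st["time_s"],st["joints"],s["eef_rot"])
go((501.5,-166,285.5),L[-1][0]+np.pi)
E
```

```text
16.85 [-0.39   0.068  1.163 -0.     1.91  -1.455] [[ 0.878 -0.478  0.002]
 [-0.478 -0.878  0.   ]
 [ 0.001 -0.001 -1.   ]]
shift [ 0.515  0.323 57.758] rot [-0.     0.    -0.008]
```

To row units: 58 mm is 0.0773, 50 mm is 0.0667, -0.008 rad is -0.002.

Call:
jog_arm(plan=[0,0,0.04,0,0,-0.002,0,0,0,0.0667,0,0,-0.002,0,0,0,0.0773,0,0,-0.002,0,0,0,0.0773,0,0,-0.002,0,0,0,0.0773,0,0,-0.002,-1,0,0,0.0773,0,0,-0.002,-1,0,0,0.0773,0,0,-0.002,-1,0,0,0.0773,0,0,-0.002,-1,0,0,0.0773,0,0,-0.002,-1], force=60)

```text
time_s: 17.75
ee_pos: [502.4, -166.3, 287.0]
eef_rot: [[-0.882, 0.472, 0.003], [0.472, 0.882, -0.001], [-0.003, 0.001, -1.0]]
force: [1.6, 2.7, 5.6]
gripper_width: 0.176
finger_force: 60.3
```

```bash
python3 m.py 11|sed -n '1p;$p'; python3 tr2.py | grep stem | tail -1
```

```text
t 17.75 yaw 2.6498627800131844 pos [ 502.355 -166.323  287.027] F [1.615 2.688 5.645] T [ 0.419 -0.197 -0.133] j6 -1.4687515536203732 w 0.17643682576737743
knob 5.435 pad edge 227.188 lid low 232.462 Tz -0.133 t 17.75
-0.848 stem 215.190 edges [226.505 226.755 227.188 227.624]
```

To row units: 1.36 rad is 0.34.

Call:
jog_arm(plan=[0,0,0,0,0,0.03,-1,0,0,0,0,0,0.06,-1,0,0,0,0,0,0.09,-1,0,0,0,0,0,0.12,-1,0,0,0,0,0,0.15,-1,0,0,0,0,0,0.18,-1,0,0,0,0,0,0.21,-1,0,0,0,0,0,0.24,-1,0,0,0,0,0,0.27,-1,0,0,0,0,0,0.3,-1,0,0,0,0,0,0.325,-1,0,0,0,0,0,0.34,-1,0,0,0,0,0,0.34,-1,0,0,0,0,0,0.34,-1])

```text
time_s: 19.2
ee_pos: [501.9, -166.5, 287.0]
eef_rot: [[0.278, 0.961, 0.002], [0.961, -0.278, -0.001], [-0.0, 0.002, -1.0]]
force: [-1.2, 2.3, 6.0]
gripper_width: 0.174
finger_force: 60.4
```

```bash
python3 m.py 12|sed -n '1p;$p'; python3 tr2.py | grep stem | tail -1
```

```text
t 19.2 yaw 1.2894812158292053 pos [ 501.888 -166.519  287.045] F [-1.239  2.296  6.009] T [ 0.234  0.37  -0.067] j6 -0.10880554930450484 w 0.17374358599554313
knob 0.512 pad edge 227.305 lid low 232.472 Tz -0.067 t 19.20
0.512 stem 215.598 edges [226.612 226.869 227.305 227.733]
```

Call:
jog_arm(plan=[0,0,0,0,0,0,0,0,0,0,0,0,0,0,0,0,0,0,0,0,0,0,0,-0.0267,0,0,0,0,0,0,-0.08,0,0,0,0,0,0,-0.1467,0,0,0,0,0,0,-0.1467,0,0,0,0,0,0,-0.1467,0,0,0,0])

```text
time_s: 20.05
ee_pos: [502.0, -166.7, 396.5]
eef_rot: [[0.277, 0.961, 0.002], [0.961, -0.277, -0.001], [-0.0, 0.003, -1.0]]
force: [-0.1, 0.1, -0.4]
gripper_width: 0.498
finger_force: 0.0
```

```bash
python3 - <<'E'
from h import *
import cv2
st=manip.state();w=manip.snapshot("wrist")["color"]
print(st["time_s"],st["ee_pos"],st["force"],np.arctan2(st["eef_rot"][1][0],st["eef_rot"][0][0]))
def rect(w):
    m=(w.max(2)<48).astype(np.uint8); m[330:]=0; m[:,:285]=0; m[:,365:]=0
    m=cv2.morphologyEx(m,cv2.MORPH_OPEN,np.ones((5,5)))
    n,l,s,c=cv2.connectedComponentsWithStats(m); i=1+np.argmax(s[1:,4]); return cv2.minAreaRect(np.argwhere(l==i)[:,::-1].astype(np.float32)),s[i]
print(rect(w)); print("ref w3",rect(pickle.load(open("w3.pkl","rb"))[1]["color"]))
a,b=manip.snapshot("side")["color"],pickle.load(open("side1.pkl","rb"))["color"]
from tr import edge; print(edge(a)[:2])
d=cv2.absdiff(a,b).max(2)>60; n,l,s,c=cv2.connectedComponentsWithStats(d.astype(np.uint8)); print([(x[:5]) for x in s[1:] if x[4]>40])
E
```

```text
20.05 [ 502.04  -166.682  396.481] [-0.053  0.143 -0.423] 1.2896315350847805
(((318.1416931152344, 232.32247924804688), (24.65534782409668, 43.404319763183594), 1.7357046604156494), array([306, 211,  26,  44, 731], dtype=int32))
ref w3 (((323.5, 228.5), (63.0, 25.0), 90.0), array([ 311,  197,   26,   64, 1099], dtype=int32))
(np.float64(227.18923076923076), np.float64(232.73307692307688))
[array([  237,     0,   368,   303, 39141], dtype=int32), array([409,   0,  27,  41, 369], dtype=int32), array([369,   3,  39,  24, 279], dtype=int32), array([346,   8,  11,  22, 117], dtype=int32), array([411,  11,   9,  16,  49], dtype=int32), array([364, 145,  24,  22, 228], dtype=int32), array([355, 155,  21,  25, 250], dtype=int32), array([336, 164,  16,  23, 193], dtype=int32), array([394, 174,  49,  32, 587], dtype=int32), array([345, 182,   9,   7,  41], dtype=int32), array([348, 202,  34,  39, 309], dtype=int32), array([  501,   203,   139,   225, 14545], dtype=int32), array([ 314,  204,   74,   86, 1557], dtype=int32), array([348, 213,  18,   9,  73], dtype=int32), array([338, 218,  21,  10,  81], dtype=int32), array([526, 254,   6,  13,  45], dtype=int32), array([ 358,  277,  136,  155, 8501], dtype=int32), array([535, 276,  11,   7,  49], dtype=int32), array([508, 283,  30,  40, 320], dtype=int32), array([281, 288,  35,  18, 238], dtype=int32), array([ 259,  303,  144,  100, 2997], dtype=int32), array([292, 310,  18,  10,  84], dtype=int32), array([330, 312,  16,   8,  44], dtype=int32), array([509, 355,  36,  27, 484], dtype=int32), array([ 474,  370,   47,   45, 1127], dtype=int32), array([ 367,  390,   66,   90, 3461], dtype=int32), array([ 447,  391,   75,   89, 2195], dtype=int32), array([435, 442,  19,  17, 178], dtype=int32)]
```

```bash
python3 -c "
from plant import manip
print(manip.finish_job())"
```

```text
the job is handed in; nothing more can be done
None
```

I pulled the tray out to its stop, then turned the knob clockwise to touch at about 2.10 rad and a further 1.55 rad (about 89°), and handed the job in at about 20 s with the gripper clear of everything; the result of the judging was not shown.

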